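# Close the loaded food chopper and hold its dial at full speed

### The arm

A 6-joint arm with a two-finger parallel gripper is mounted at the origin on a cart in front of the work surface, level with it; the furniture and walls round the work are solid. World frame = base frame: x ahead of the robot, y to its left, z up, the work surface at z = 0. Lengths are in mm, angles in rad, forces in N, time in s.
With the tool pointing down it reaches from about 300 to 875 mm from the base axis. Payload 6.4 kg.
Tool frame: the origin (TCP) lies on the front face of the gripper's body, between the roots of the fingers; the fingertips stand 64 mm ahead of it and the grasp point (between the pads) lies 45 mm ahead of it (bot.grip_point_offset is the distance from the TCP to the grasp point, in mm); z points along the fingers, y is the line along which they close (so a half turn about z gives the same grasp; the last joint's range is limited). The gripper opens to 88 mm and grips with 3 to 60 N. Pads are 18 mm wide; open, the fingers measure 123 mm over their backs; the gripper's body (75 mm by 187 mm) begins 45 mm behind the grasp point.
Start: joints at [0.946, 0.181, 1.607, -0, 1.354, -0.206], TCP at [233.823, 525.327, 302.714] pointing down, gripper open.
Joint ranges: [-2.99, 2.99], [-0.89, 2.07], [0.3, 2.58], [-1.14, 4.28], [0, 2.63], [-3.12, 3.12]. Speed limits (rad/s): [2.57, 2.57, 3.01, 3.14, 3.14, 3.14].

### API

Orientations are given as a unit quaternion [w, x, y, z].
In Python, from cell import bot gives the robot as it stands.
- The arm moves only by the shell command python3 drive.py 'ROWS'. ROWS is a JSON list of rows, 1 to 8 of them, each of 5 numbers: the finger opening in mm, then dx, dy, dz in mm, then a turn about the tool's z in rad; each row is the pose to reach, as a shift and turn from the pose commanded when the command began, along the tool's axes at that moment; what a row does not reach only later rows make up. A row lasts 1/12 s, in which the tool goes at most 41.7 mm and 0.125 rad, less where a joint would pass 70% of its speed; a pose out of reach is approached as far as the arm can. The fingers move at their own pace and stop on an object; the grip force is fixed at half the most. Time passes only in rows, so rows that do not move let the fingers close. It prints the time, the measured TCP pose, the force, the opening and the grip force at its end.
- bot.get_obs(): the state, without advancing time (a new reading comes with each control period).
- bot.get_image(name): name is "scene" or "top" or "wrist"; returns the picture (400x640x3 uint8, red, green, blue); there is no depth.
- bot.get_calibration(name): a dict with "mtx" (3x3 intrinsics, pixels), "camera_from_world" (4x4, takes a point from world to camera coordinates). Camera axes: x right, y down, z forward; pixel columns grow to the right and rows downward; lengths in mm; the calibration is good to about 2 mm. A picture is of the moment at which its call begins: read the wrist's pose just before it. get_calibration takes no time and is no camera call; for the wrist camera it gives the pose at the moment of the call.
- bot.hand_in(): hands the job in; it is judged then, once.
The state is a dict: "clock": time; "joint_positions": joint angles; "joint_velocities": joint speeds; "effort": joint torques, N m; "eef_pos": TCP position; "eef_rot": TCP orientation; "force": force on the tool from outside, world axes, zero at the start; "ft_torque": the same for the moment, N m; "grip_width": finger opening in mm; "grasp_force": force on a finger pad.
Only numpy, scipy, OpenCV 4.12 (cv2) and the standard library are available. Lean on these libraries where they do the work, as an engineer would, in place of code of your own. Each camera call takes 0.05 s, during which the arm holds its last target. There are 200 camera calls.

### The job

The chopper's bowl is loaded with hazelnuts: put its lid on fully, with the orange tab down in the slot on the motor housing, and let go of it. Only then turn the speed dial clockwise past its first two clicks to the third, as far as it goes, and keep holding it there against its return spring: you finish while still gripping the dial. Do not push the jar, the egg timer or the green pepper about.

Things in the scene. Friction and masses are not known exactly. Their poses are not given: they have to be found in the camera images.
- chopper: white food chopper, fixed; plinth 150 (x) x 285 (y) mm; origin under its centre on the worktop, z up, y towards the motor housing (white block 118 mm wide at the +y end, top 152 mm up). Clear round bowl at the -y end: axis at y = -75 mm, 136 mm across, rim 135 mm up, inner rim radius 65 mm. Between them two white cheeks with orange flared lips form the lid's slot
- bowl_mouth (a point): centre of the bowl's rim, 135 mm above the worktop; axes as the chopper's
- interlock_slot (a point): point in the slot between the two cheeks, 131 mm up; slot 17 mm wide (along x), widening to about 24 mm at its mouth, which is 148 mm up; open towards the bowl. The lid's tab drops in from above
- lid: round white lid, 144 mm across, about 140 g; origin at the centre of its underside, z up. Grey tapered spigot (117 to 124 mm across, 10 mm deep) enters the bowl, the disc rests on the rim: seated, the origin is 125 mm up and its axes agree with the chopper's. Black finger bar 56 mm along x, 16 mm wide, 17 to 52 mm up. Orange tab 12 mm wide at +y, to 97 mm from the centre, 3 to 15 mm up
- lid_grip (a point): point on the lid's finger bar where to grip it, 43 mm above the lid's origin; axes as the lid's. Overhead, keep the wrist clear of the wall cabinet (underside 0.45 m up, beyond about x = 0.6 m on the right) and of the microwave over the range on the left (0.47 m up, beyond about x = 0.5 m)
- lid_tab (a point): outer part of the orange tab: 88 mm from the lid's centre along its +y, 6 mm above its origin; directly above (or in) point interlock_slot when the lid is on
- dial_grip (a point): point on the dial's axis (vertical, 83 mm along the chopper's +y), 184 mm above the worktop. Dark grey grip bar 52 mm long, 12 mm wide, from 165 to 191 mm up, on a black disc 61 mm across atop the motor housing. Its x axis runs along the bar to the end with the white line and turns with the dial
- dial (a joint): turn of the dial in rad, growing clockwise from above: 0 off (let go, it springs back here), clicks at 0.40 and 0.80, third click 1.20, stop 1.22. The bar's x axis points 0.6 rad anticlockwise of the chopper's x at off, 0.6 rad clockwise at the third click. Spring 0.09 N m at off to 0.18 N m at the third click, clicks up to 0.05 N m more; a grip of 30 N holds it
- nut_jar: glass jar with black lid, 65 mm across, 86 mm tall, origin under its centre; leave it alone
- egg_timer: red and white wind-up kitchen timer, 66 mm across, 56 mm tall, origin under its centre; leave it alone
- green_pepper: green bell pepper, 68x67x74 mm, origin under its centre; leave it alone

How it is judged (in metres and radians):
On the way, in this order (a step that is already met when the one before it is completed fails the run):
1. the lid is fully down on the bowl with its tab in the slot, and let go (z of lid in the frame of chopper between 0.122 and 0.128 m and horizontal distance between lid and bowl_mouth below 0.005 m and horizontal distance between lid_tab and interlock_slot below 0.007 m and angle between lid's own z axis and vertical below 0.04 rad and contact force between the fingers and lid below 0.1 N), for 0.2 s.
2. the dial is at its third click, held by the fingers, lid still on (z of lid in the frame of chopper between 0.122 and 0.128 m and horizontal distance between lid and bowl_mouth below 0.005 m and horizontal distance between lid_tab and interlock_slot below 0.007 m and angle between lid's own z axis and vertical below 0.04 rad and value of joint dial above 1.08 rad and velocity of joint dial between -0.1 and 0.1 rad/s and contact force between the fingers and dial above 1 N), for 0.5 s.
At the end, for the whole second after the job is handed in: Lid seated within 3 mm in height, 5 mm of the bowl's axis, tab within 7 mm of the slot point from above, tilt under 0.04 rad, untouched. Dial above 1.08 rad (third click 1.20), still, fingers pressing it with over 1 N. Jar, timer, pepper within 30 mm of their start (all of step 2 and contact force between the arm and lid below 0.1 N and distance of each of nut_jar, egg_timer, green_pepper from where it was at the start of the episode below 0.03 m); the arm keeps its last pose, push and grip.
It fails at once if the dial is turned (above 0.2 rad) while the lid is not on (value of joint dial above 0.2 rad and not (z of lid in the frame of chopper between 0.122 and 0.128 m and horizontal distance between lid and bowl_mouth below 0.005 m and horizontal distance between lid_tab and interlock_slot below 0.007 m and angle between lid's own z axis and vertical below 0.04 rad)).
It fails at once if the jar, timer or pepper is pushed away by more than 30 mm (distance of any of nut_jar, egg_timer, green_pepper from where it was at the start of the episode above 0.03 m).
It also fails if it takes over 56 s, if anything falls off the work surface, if the arm or the gripper's body presses on something with over 40 N, if the wrist force passes 120 N, or if a joint passes its speed limit or range.

## Working session

There is one attempt and no reset: what is moved stays moved. The work goes in short steps, Python scripts to look and compute and a shell command to move; the robot and the scene stay as the last step left them, time stands still between calls to the robot, and variables do not carry over. Pictures are saved under pics/ and viewed, at most 13 in all, crops included, and the job is handed in when it is done.

```bash
ls; mkdir -p pics; python3 - <<'E'
from cell import bot
import cv2,numpy as np
o=bot.get_obs();print(o['clock'],o['eef_pos'],o['eef_rot'],o['grip_width'])
for n in ['scene','top']:
    im=bot.get_image(n);cv2.imwrite(f'pics/{n}0.png',im[...,::-1])
    c=bot.get_calibration(n);np.savez(f'cal_{n}.npz',**c);print(n,c)
E
```

```text
cell.py
drive.py
pics
0.0 [233.56194049 524.96438318 301.82290878] [-3.50984304e-04  2.07873587e-01  9.78155305e-01 -8.05341602e-04] 88.16503988570666
scene {'mtx': array([[427.33132477,   0.        , 321.81500549],
       [  0.        , 427.33132477, 190.60720359],
       [  0.        ,   0.        ,   1.        ]]), 'camera_from_world': array([[ 7.10829141e-01, -7.03220895e-01, -1.42234253e-02,
        -5.48368705e+02],
       [-4.01460658e-01, -3.89033728e-01, -8.29145403e-01,
         2.51127746e+02],
       [ 5.77538980e-01,  5.95090860e-01, -5.58852034e-01,
         9.79175679e+02],
       [ 0.00000000e+00,  0.00000000e+00,  0.00000000e+00,
         1.00000000e+00]])}
top {'mtx': array([[370.79766158,   0.        , 321.89143449],
       [  0.        , 370.79766158, 199.27092663],
       [  0.        ,   0.        ,   1.        ]]), 'camera_from_world': array([[-3.13878893e-01, -9.49456806e-01, -3.43728792e-03,
        -4.68640177e+01],
       [-8.70499747e-01,  2.89218328e-01, -3.98224746e-01,
         6.02050689e+02],
       [ 3.79091322e-01, -1.22002184e-01, -9.17281438e-01,
         1.04878897e+03],
       [ 0.00000000e+00,  0.00000000e+00,  0.00000000e+00,
         1.00000000e+00]])}
```

View pics/scene0.png

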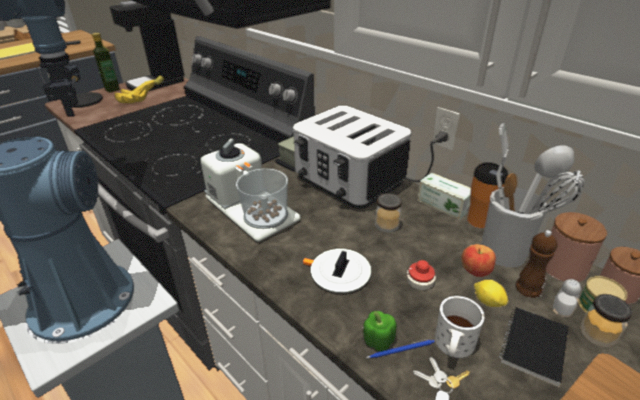

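View pics/top0.png

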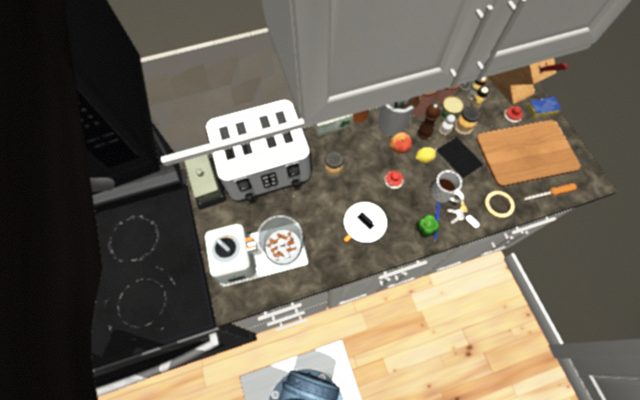

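The lid lies right side up: disc centre near (340,270) in the scene view and (365,222) in the top view, with its tab pointing towards the chopper. In the top view the bowl is near (282,243) and the dial near (225,245). I'll take rough positions first.

```bash
cat > h.py <<'E'
import numpy as np,cv2
from scipy.optimize import least_squares
def onplane(c,px,z):
    px=np.atleast_2d(px).astype(float);T=c['camera_from_world'];R=T[:3,:3];t=T[:3,3]
    d=np.c_[px,np.ones(len(px))]@np.linalg.inv(c['mtx']).T@R; o=-R.T@t
    s=(z-o[2])/d[:,2]; return (o+d*s[:,None])[:,:2]
def proj(c,P):
    P=np.atleast_2d(P);q=P@c['camera_from_world'][:3,:3].T+c['camera_from_world'][:3,3]
    q=q@c['mtx'].T; return q[:,:2]/q[:,2:]
def circ(p):
    f=lambda v:np.hypot(p[:,0]-v[0],p[:,1]-v[1])-v[2]
    r=least_squares(f,[*p.mean(0),70],loss='soft_l1',f_scale=1.5);return r.x
def comp(m,px):
    n,l,s,c=cv2.connectedComponentsWithStats(m.astype(np.uint8));
    return l==l[px[1],px[0]]
def contour(m):
    k=cv2.findContours(m.astype(np.uint8),cv2.RETR_EXTERNAL,cv2.CHAIN_APPROX_NONE)[0]
    return max(k,key=cv2.contourArea)[:,0]
def orange(im):
    h=cv2.cvtColor(im,cv2.COLOR_RGB2HSV);return (h[...,0]>5)&(h[...,0]<20)&(h[...,1]>190)&(h[...,2]>150)
E
python3 - <<'E'
from h import *
for n,lp in [('top',(375,230)),('scene',(325,265))]:
    im=cv2.imread(f'pics/{n}0.png')[...,::-1].copy();c=np.load(f'cal_{n}.npz')
    h=cv2.cvtColor(im,cv2.COLOR_RGB2HSV);w=(h[...,1]<50)&(h[...,2]>150)
    m=comp(w,lp);p=onplane(c,contour(m),15);print(n,'lid',m.sum(),circ(p))
    k,l,s,ce=cv2.connectedComponentsWithStats(orange(im).astype(np.uint8))
    for i in range(1,k):
        if s[i,4]>3:print(' orange',ce[i].round(1),s[i,4],onplane(c,ce[i],9).round(0),onplane(c,ce[i],148).round(0))
c=np.load('cal_top.npz')
print('dial',onplane(c,[225,245],191),'bowl',onplane(c,[282,240],135))
for q in [(394,179),(428,226),(335,161)]:print(onplane(c,q,40))
E
```

```text
top lid 1341 [ 478.75828126 -362.00563741   73.87192473]
scene lid 1829 [ 476.88536429 -361.74780674   72.14327473]
 orange [307.2 261. ] 31 [[ 443. -281.]] [[ 345. -392.]]
dial [[482.07825548  78.66067301]] bowl [[464.02622781 -77.43970339]]
[[ 585.73063079 -508.62743939]]
[[ 389.65541833 -548.03423551]]
[[ 718.70314331 -336.45588144]]
```

```bash
python3 - <<'E'
from cell import bot
import numpy as np
c=bot.get_calibration('wrist');print(c); 
T=np.linalg.inv(c['camera_from_world']);print(T.round(2))
from scipy.spatial.transform import Rotation as R
o=bot.get_obs();q=o['eef_rot'];print(R.from_quat(np.roll(q,-1)).as_matrix().round(3))
E
python3 drive.py '[[88,-375,-386,0,1.0],[88,-375,-386,0,1.0],[88,-375,-386,0,1.0],[88,-375,-386,0,1.0],[88,-375,-386,0,1.0],[88,-375,-386,0,1.0],[88,-375,-386,0,1.0],[88,-375,-386,0,1.0]]'
cat >> h.py <<'E'
from scipy.spatial.transform import Rotation as Ro
def state(bot):
    o=bot.get_obs();R=Ro.from_quat(np.roll(o['eef_rot'],-1)).as_matrix()
    print('t',round(o['clock'],2),'tcp',np.round(o['eef_pos'],1),'yaw_y',round(float(np.arctan2(R[1,1],R[0,1])),3),'z',R[:,2].round(3),'F',np.round(o['force'],1),'grip',round(o['grip_width'],1),round(o['grasp_force'],1),'j',np.round(o['joint_positions'],2));return o,R
def togo(bot,xyz,yaw):
    o,R=state(bot);d=R.T@(np.array(xyz)-o['eef_pos']);y=np.arctan2(R[1,1],R[0,1])
    t=-(yaw-y);t=(t+np.pi)%(2*np.pi)-np.pi;print('rows d',d.round(1),'turn',round(float(t),3))
E
python3 -c "
from cell import bot
from h import *
togo(bot,[400,0,300],-0.6)"
```

```text
clock: 0.77
eef_pos: [348.6, 210.7, 302.6]
eef_rot: [0.0, 0.653, 0.757, 0.0]
force: [0.7, -0.1, 0.6]
grip_width: 88.2
grasp_force: 0.0
t 0.77 tcp [348.6 210.7 302.6] yaw_y 0.146 z [ 0.  0. -1.] F [ 0.7 -0.1  0.6] grip 88.2 0.0 j [ 0.25 -0.22  2.   -0.    1.36  0.1 ]
rows d [-215.9   20.1    2.6] turn 0.746
```

```bash
python3 drive.py '[[88,-295,8,0,0.746],[88,-295,8,0,0.746],[88,-295,8,0,0.746],[88,-295,8,0,0.746],[88,-295,8,0,0.746],[88,-295,8,0,0.746],[88,-295,8,0,0.746],[88,-295,8,0,0.746]]'
python3 drive.py '[[88,0,0,0,0],[88,0,0,0,0]]'
python3 - <<'E'
from cell import bot
from h import *
state(bot);c=bot.get_calibration('wrist');im=bot.get_image('wrist');np.savez('cal_w1.npz',**c);cv2.imwrite('pics/w1.png',im[...,::-1])
E
```

```text
clock: 1.43
eef_pos: [401.9, -83.7, 302.9]
eef_rot: [0.001, 0.885, 0.466, -0.0]
force: [-0.3, 1.2, 0.4]
grip_width: 88.0
grasp_force: 0.0
clock: 1.6
eef_pos: [401.0, -77.6, 302.2]
eef_rot: [-0.001, 0.883, 0.469, -0.0]
force: [0.2, 0.0, -0.2]
grip_width: 87.9
grasp_force: 0.0
t 1.6 tcp [401.  -77.6 302.2] yaw_y -0.595 z [-0.001  0.001 -1.   ] F [ 0.2  0.  -0.2] grip 87.9 0.0 j [-0.48 -0.22  2.    0.    1.36  0.11]
```

View pics/w1.png

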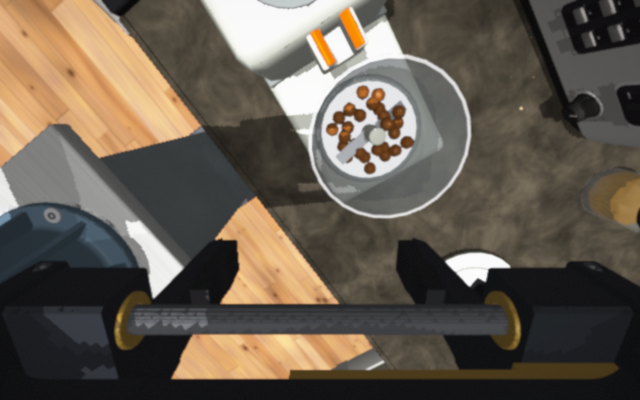

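Bowl rim is the white ring centred near (390,136). The two orange lips are at (321,49) and (352,30). The dial is just out of frame.

```bash
python3 - <<'E'
from h import *
c=np.load('cal_w1.npz');im=cv2.imread('pics/w1.png')[...,::-1].copy()
h=cv2.cvtColor(im,cv2.COLOR_RGB2HSV)
w=(h[...,1]<40)&(h[...,2]>200)
yy,xx=np.nonzero(w);P=onplane(c,np.c_[xx,yy],135)
# bright thin ring: restrict to the lower/right part, away from plinth
v=circ(onplane(c,[(391,55),(470,130),(390,216),(312,130),(450,190)],135));print('init',v)
for k in range(4):
    r=np.hypot(*(P-v[:2]).T);a=np.arctan2(*(P-v[:2]).T[::-1]);s=(abs(r-67)<4)
    v=circ(P[s])
s2=s;print('ring',v,s.sum(),'ang cover',np.histogram(a[s],8,(-np.pi,np.pi))[0])
k,l,s,ce=cv2.connectedComponentsWithStats(orange(im).astype(np.uint8))
L=[]
for i in range(1,k):
    if s[i,4]>60:
        q=np.argwhere(l==i)[:,::-1]; W=onplane(c,q,150);m=W.mean(0);
        u=np.linalg.svd(W-m,full_matrices=False)[2][0];pr=(W-m)@u;print('orange',ce[i],s[i,4],m,'axis',np.degrees(np.arctan2(u[1],u[0])),np.ptp(pr));L.append(m)
if len(L)>=2:
    mid=(L[0]+L[1])/2;d=mid-v[:2];print('mid',mid,np.linalg.norm(d),np.linalg.norm(L[0]-L[1]),'yaw y',np.degrees(np.arctan2(d[1],d[0])))
    e=L[0]-L[1];print('x ang',np.degrees(np.arctan2(e[1],e[0])))
E
```

```text
init [477.573963   -71.24351916  66.39137902]
ring [476.06085565 -69.34363556  66.30206739] 1894 ang cover [105 114 117 133 172 524 528 201]
orange [351.46632124  28.01813472] 386 [492.42932846  17.13804428] axis -94.39897958984493 24.520145351743373
orange [322.57651246  46.41992883] 281 [469.21019347  18.83691811] axis -93.31561412466341 24.520274538871895
mid [480.81976097  17.98748119] 87.46068335560211 23.281202760248817 yaw y 86.88088517241228
x ang -4.184701916807477
```

```bash
python3 - <<'E'
from h import *
from cell import bot
c=np.load('cal_w1.npz');im=cv2.imread('pics/w1.png')[...,::-1].copy()
h=cv2.cvtColor(im,cv2.COLOR_RGB2HSV);w=(h[...,1]<40)&(h[...,2]>200)
yy,xx=np.nonzero(w);P=onplane(c,np.c_[xx,yy],135);v=np.array([476,-69.3,66.3])
for k in range(5):
    d=P-v[:2];r=np.hypot(*d.T);a=np.degrees(np.arctan2(d[:,1],d[:,0]))
    s=(abs(r-66.5)<3)&~((a>20)&(a<165));v=circ(P[s])
print(v,s.sum(),np.histogram(a[s],12,(-180,180))[0])
m=np.array([480.8,18])-v[:2];print(np.linalg.norm(m),np.degrees(np.arctan2(*m[::-1])))
togo(bot,[475,-330,260],-1.17)
E
```

```text
[476.20078514 -70.17209126  65.84208944] 575 [69 66 82 73 86 89 72  0  0  0  0 38]
88.29196143929018 87.01405523822588
t 1.65 tcp [401.  -76.8 302.3] yaw_y -0.593 z [-0.001  0.001 -1.   ] F [-0.1  0.2  0.3] grip 88.3 0.0 j [-0.48 -0.22  2.    0.    1.36  0.11]
rows d [-168.6  203.    41.9] turn 0.577
```

```bash
python3 drive.py '[[88,-168,203,42,0.577],[88,-168,203,42,0.577],[88,-168,203,42,0.577],[88,-168,203,42,0.577],[88,-168,203,42,0.577],[88,-168,203,42,0.577],[88,-168,203,42,0.577],[88,-168,203,42,0.577]]'
python3 drive.py '[[88,0,0,0,0],[88,0,0,0,0]]' >/dev/null
python3 - <<'E'
from cell import bot
from h import *
state(bot);c=bot.get_calibration('wrist');im=bot.get_image('wrist');np.savez('cal_w2.npz',**c);cv2.imwrite('pics/w2.png',im[...,::-1])
E
```

```text
clock: 2.32
eef_pos: [476.6, -331.7, 259.5]
eef_rot: [-0.0, 0.98, 0.199, -0.0]
force: [-0.3, 0.7, -0.8]
grip_width: 87.8
grasp_force: 0.0
t 2.48 tcp [ 476.  -328.3  260.6] yaw_y -1.168 z [-0.001  0.001 -1.   ] F [0.5 0.7 0.4] grip 87.7 0.0 j [-0.81  0.23  1.64  0.    1.28  0.36]
```

View pics/w2.png

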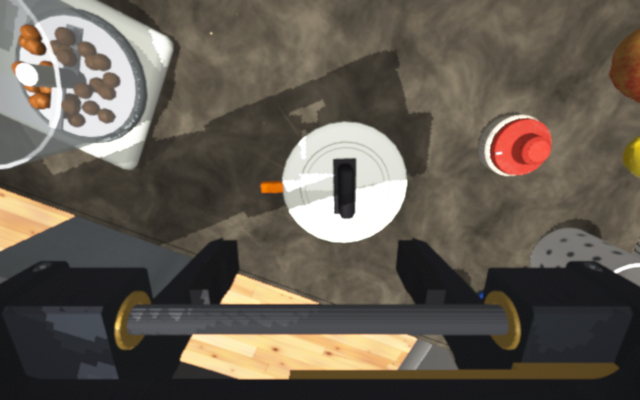

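The lid disc is centred near (345,182), with the bar vertical in the image and the tab at (272,187). The timer at (517,147) is clear of the fingers.

```bash
python3 - <<'E'
from h import *
from cell import bot
c=np.load('cal_w2.npz');im=cv2.imread('pics/w2.png')[...,::-1].copy()
h=cv2.cvtColor(im,cv2.COLOR_RGB2HSV);w=(h[...,1]<50)&(h[...,2]>140)
m=comp(w,(320,210));p=onplane(c,contour(m),15);v=circ(p);print('lid',v)
l=comp(orange(im),(270,187));t=onplane(c,np.argwhere(l)[:,::-1],15).mean(0);d=t-v[:2];print('tab',t,np.linalg.norm(d),np.degrees(np.arctan2(d[1],d[0])))
b=comp(cv2.cvtColor(im,cv2.COLOR_RGB2GRAY)<60,(345,180));q=np.argwhere(b)[:,::-1];print(b.sum(),q.min(0),q.max(0))
W=onplane(c,q,52);mm=W.mean(0);u=np.linalg.svd(W-mm,full_matrices=False)[2][0];print('bar',mm,np.degrees(np.arctan2(u[1],u[0])),np.ptp((W-mm)@u),onplane(c,q,40).mean(0))
yaw=np.arctan2(d[1],d[0])-np.pi
togo(bot,[v[0],v[1],88],yaw)
E
```

```text
lid [ 476.57258281 -360.24996374   71.39362557]
tab [ 442.12062582 -283.49661284] 84.13093494375954 114.1736826115468
1053 [334 159] [354 216]
bar [ 484.71702544 -353.7336583 ] -153.7085000245577 60.49036599510894 [ 482.05011011 -356.09559896]
t 2.53 tcp [ 476.  -328.3  261. ] yaw_y -1.168 z [-0.     0.001 -1.   ] F [ 0.1  0.9 -0.9] grip 87.7 0.0 j [-0.81  0.23  1.64  0.    1.28  0.36]
rows d [-12.   29.7 172.9] turn -0.019
```

```bash
python3 drive.py '[[88,-12,30,40,-0.02],[88,-12,30,80,-0.02],[88,-12,30,120,-0.02],[88,-12,30,150,-0.02],[88,-12,30,172,-0.02],[88,-12,30,172,-0.02],[88,-12,30,172,-0.02],[60,-12,30,172,-0.02]]'
python3 -c "
from cell import bot
from h import *
togo(bot,[476.6,-360.2,88],-1.149)"
```

```text
clock: 3.2
eef_pos: [477.4, -363.1, 91.0]
eef_rot: [0.001, 0.978, 0.209, 0.001]
force: [0.5, 0.1, 0.8]
grip_width: 83.3
grasp_force: 0.0
t 3.2 tcp [ 477.4 -363.1   91. ] yaw_y -1.15 z [ 0.002 -0.002 -1.   ] F [0.5 0.1 0.8] grip 83.3 0.0 j [-0.85  0.5   1.67  0.    0.97  0.3 ]
rows d [ 0.5 -3.   3. ] turn -0.001
```

```bash
python3 drive.py '[[0,0,0,1,0],[0,0,0,1,0],[0,0,0,1,0],[0,0,0,1,0],[0,0,0,1,0],[0,0,0,1,0],[0,0,0,1,0],[0,0,0,1,0]]'
python3 drive.py '[[0,0,0,1,0],[0,0,0,1,0],[0,0,0,1,0],[0,0,0,1,0],[0,0,0,-20,0],[0,0,0,-60,0],[0,0,0,-60,0],[0,0,0,-60,0]]'
python3 - <<'E'
from cell import bot
from h import *
state(bot);c=bot.get_calibration('wrist');im=bot.get_image('wrist');np.savez('cal_w3.npz',**c);cv2.imwrite('pics/w3.png',im[...,::-1])
E
```

```text
clock: 3.87
eef_pos: [476.2, -363.1, 87.7]
eef_rot: [-0.0, 0.978, 0.208, -0.0]
force: [-0.4, -0.7, -0.2]
grip_width: 30.2
grasp_force: 0.0
clock: 4.53
eef_pos: [477.4, -364.4, 150.3]
eef_rot: [0.002, 0.978, 0.208, 0.001]
force: [-0.2, 0.2, -2.1]
grip_width: 16.1
grasp_force: 30.0
t 4.53 tcp [ 477.4 -364.4  150.3] yaw_y -1.151 z [ 0.004 -0.004 -1.   ] F [-0.2  0.2 -2.1] grip 16.1 30.0 j [-0.85  0.41  1.65  0.    1.07  0.3 ]
```

View pics/w3.png

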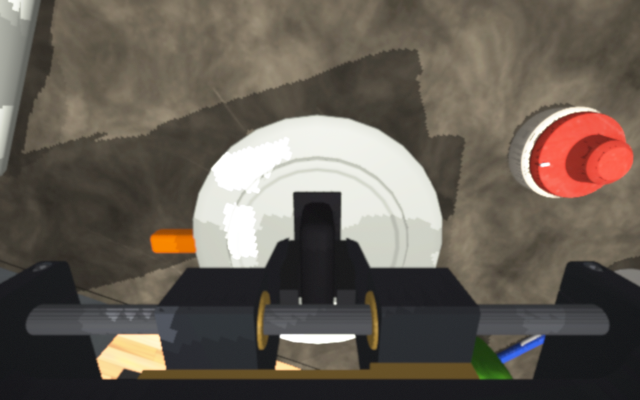

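```bash
python3 - <<'E'
from h import *
from cell import bot
o,R=state(bot)
c=np.load('cal_w3.npz');im=cv2.imread('pics/w3.png')[...,::-1].copy()
h=cv2.cvtColor(im,cv2.COLOR_RGB2HSV);w=(h[...,1]<50)&(h[...,2]>130)
k=contour(comp(w,(240,190)));k=k[(k[:,1]<225)&((k[:,0]<285)|(k[:,0]>350)|(k[:,1]<170))]
T=np.array([477.4,-364.4,150.3])
for z in (75,78):
    v=circ(onplane(c,k,z))
    l=comp(orange(im),(172,241));t=onplane(c,np.argwhere(l)[:,::-1],z).mean(0);d=t-v[:2]
    print(z,'lid',v,'in tool',(R.T@(np.array([*v[:2],z])-T)).round(1),'tab',np.linalg.norm(d),np.degrees(np.arctan2(d[1],d[0]))-np.degrees(-1.151)-180)
yaw=np.radians(86.5)-np.pi
togo(bot,[476.2,-70.2,255],yaw)
E
```

```text
t 4.58 tcp [ 476.4 -363.3  148.3] yaw_y -1.151 z [ 0.001 -0.001 -1.   ] F [-0.2  0.7 -0.7] grip 15.9 30.0 j [-0.85  0.41  1.66 -0.    1.07  0.3 ]
75 lid [ 478.09674303 -363.71272671   72.54672587] in tool [ 0.9 -0.5 75.3] tab 85.03688393248257 -0.46401305647535196
78 lid [ 479.46694042 -363.08833226   71.15695396] in tool [ 2.4 -0.5 72.3] tab 83.40775848629208 -0.4640595916196162
t 4.58 tcp [ 476.4 -363.3  148.3] yaw_y -1.151 z [ 0.001 -0.001 -1.   ] F [-0.2  0.7 -0.7] grip 15.9 30.0 j [-0.85  0.41  1.66 -0.    1.07  0.3 ]
rows d [ 119.3 -267.6 -107. ] turn 0.481
```

```bash
python3 drive.py '[[0,0,0,-40,0.12],[0,0,0,-80,0.24],[0,0,0,-107,0.36],[0,38,-85,-107,0.48],[0,75,-170,-107,0.48],[0,100,-225,-107,0.48],[0,100,-225,-107,0.48],[0,100,-225,-107,0.48]]'
python3 drive.py '[[0,0,0,0,0],[0,0,0,0,0]]' >/dev/null
python3 -c "
from cell import bot
from h import *
togo(bot,[475,-70.2,255],np.radians(86.5)-np.pi)"
```

```text
clock: 5.25
eef_pos: [474.6, -152.6, 252.8]
eef_rot: [-0.001, 1.0, -0.031, -0.001]
force: [0.9, 0.4, -0.1]
grip_width: 15.7
grasp_force: 30.0
t 5.42 tcp [ 475.2 -152.4  253.2] yaw_y -1.627 z [-0.003  0.001 -1.   ] F [-0.2  0.1 -0.6] grip 15.5 30.0 j [-0.55  0.06  1.84 -0.    1.24  1.08]
rows d [ -4.8 -82.1  -1.7] turn 0.005
```

```bash
python3 drive.py '[[0,-2,-40,0,0.005],[0,-4.8,-65,0,0.005],[0,-4.8,-82,0,0.005],[0,-4.8,-82,0,0.005],[0,-4.8,-82,0,0.005]]'
python3 - <<'E'
from cell import bot
from h import *
togo(bot,[475,-70.2,213],np.radians(86.5)-np.pi);c=bot.get_calibration('wrist');im=bot.get_image('wrist');np.savez('cal_w4.npz',**c);cv2.imwrite('pics/w4.png',im[...,::-1])
E
```

```text
clock: 5.83
eef_pos: [476.0, -73.3, 254.0]
eef_rot: [0.0, 0.999, -0.032, -0.001]
force: [0.2, -0.3, -1.4]
grip_width: 15.8
grasp_force: 30.0
t 5.83 tcp [476.  -73.3 254. ] yaw_y -1.635 z [-0.001 -0.    -1.   ] F [ 0.2 -0.3 -1.4] grip 15.8 30.0 j [-0.4   0.02  1.88 -0.    1.24  1.24]
rows d [-1.1 -3.1 41. ] turn -0.004
```

View pics/w4.png

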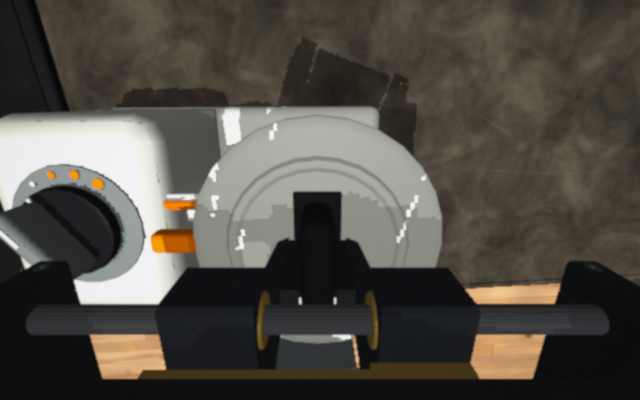

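Tab at (173,241), upper lip at (180,204), the other lip hidden beneath the tab; dial disc around (79,220). I'll check the tab against the slot line.

```bash
python3 - <<'E'
from h import *
c=np.load('cal_w4.npz');im=cv2.imread('pics/w4.png')[...,::-1].copy()
m=orange(im);k,l,s,ce=cv2.connectedComponentsWithStats(m.astype(np.uint8))
for i in range(1,k):
    if s[i,4]>30:
        q=np.argwhere(l==i)[:,::-1];print(ce[i].round(1),s[i],'z150',onplane(c,q,150).mean(0).round(1),'z181',onplane(c,q,181).mean(0).round(1),'z167',onplane(c,ce[i],167).round(1))
# tab top face edges: rows in column band
col=m[:,160:185];print('tab rows',[np.nonzero(m[225:,x])[0][[0,-1]]+225 for x in (160,170,180,188)])
for r in (229,231,243,252):print(r,onplane(c,(172,r),181).round(1),onplane(c,(172,r),167).round(1))
print(im[222:256,172].tolist())
# lid disc
h=cv2.cvtColor(im,cv2.COLOR_RGB2HSV)
pts=np.array([(196,215),(225,155),(265,127),(318,115),(380,132),(425,175),(441,215)])
for z in (178,181):print('lid',circ(onplane(c,pts,z)))
pts=np.array([(79,164),(132,200),(144,235),(122,268),(25,185)])
print('dialdisc',[circ(onplane(c,pts,z)) for z in (152,160)])
E
```

```text
[ 74.2 174.4] [ 70 171   9   8  53] z150 [521.2  80.9] z181 [526.9  54.2] z167 [[524.3  66.2]]
[ 50.9 174.6] [ 48 172   7   6  32] z150 [522.   95.9] z181 [527.6  66.7] z167 [[525.1  79.9]]
[ 97.5 183.1] [ 93 179  10   9  70] z150 [514.5  67.6] z181 [521.3  43.1] z167 [[518.2  54.2]]
[178.8 204.8] [164 202  32   8 199] z150 [496.3  18. ] z181 [506.2   1.8] z167 [[501.7   9.1]]
[173.1 243.4] [152 235  43  17 633] z150 [468.4  27.9] z181 [482.9  10.1] z167 [[476.4  18.1]]
tab rows [array([235, 251]), array([236, 251]), array([236, 251]), array([237, 251])]
229 [[492.    8.8]] [[486.2  16.7]]
231 [[490.8   9.1]] [[484.9  17. ]]
243 [[483.3  10.7]] [[476.7  18.8]]
252 [[477.5  12. ]] [[470.4  20.2]]
[[137, 138, 130], [137, 138, 130], [139, 141, 133], [140, 141, 134], [141, 143, 135], [139, 140, 132], [130, 122, 112], [109, 81, 63], [97, 52, 17], [98, 47, 5], [101, 48, 2], [107, 51, 4], [121, 58, 2], [143, 68, 1], [163, 78, 0], [173, 83, 0], [180, 86, 0], [186, 89, 0], [189, 91, 0], [190, 92, 0], [189, 91, 0], [188, 90, 0], [188, 90, 0], [187, 89, 0], [187, 88, 0], [187, 89, 0], [187, 90, 0], [186, 89, 0], [183, 87, 0], [174, 90, 31], [166, 114, 83], [167, 151, 133], [170, 170, 158], [170, 173, 163]]
lid [476.58989961 -73.5325988   71.94247128]
lid [478.0956537  -73.62257636  70.56829651]
dialdisc [array([488.81971966,  84.11802329,  40.18078286]), array([491.72918018,  77.02306394,  38.42512111])]
```

```bash
python3 - <<'E'
from h import *
ex=np.array([np.cos(np.radians(-3.5)),np.sin(np.radians(-3.5))]);ey=np.array([-ex[1],ex[0]]);B=np.array([476.2,-70.2])
for n,seeds in (('w1',[(351,28),(322,46)]),('w4',[(178,205)])):
    c=np.load(f'cal_{n}.npz');im=cv2.imread(f'pics/{n}.png')[...,::-1].copy()
    h=cv2.cvtColor(im,cv2.COLOR_RGB2HSV);m=(h[...,0]>4)&(h[...,0]<22)&(h[...,1]>120)
    for s in seeds:
        W=onplane(c,np.argwhere(comp(m,s))[:,::-1],149)-B;a=W@ex;b=W@ey
        print(n,'x',np.percentile(a,[2,10,90,98]).round(1),'y',np.percentile(b,[2,98]).round(1))
        for lo in range(75,100,5):
            q=(b>lo)&(b<lo+5)
            if q.sum()>8:print('   y',lo,a[q].min().round(1),a[q].max().round(1))
E
python3 - <<'E'
import cv2
a=cv2.imread('pics/w1.png')[0:90,280:400];b=cv2.imread('pics/w4.png')[150:270,100:260]
a=cv2.resize(a,None,fx=5,fy=5,interpolation=cv2.INTER_CUBIC)[:, :400];a=cv2.copyMakeBorder(a,0,150,0,0,cv2.BORDER_CONSTANT) if a.shape[0]<600 else a
b=cv2.resize(b,(400,300));b=cv2.copyMakeBorder(b,0,a.shape[0]-300,0,0,cv2.BORDER_CONSTANT)
cv2.imwrite('pics/crop.png',cv2.hconcat([a,b])[:600])
E
```

```text
w1 x [ 7.2  7.8 14.2 14.8] y [ 76.1 100.2]
   y 75 7.2 14.8
   y 80 7.2 14.8
   y 85 7.2 15.0
   y 90 7.2 15.0
   y 95 7.1 14.9
w1 x [-15.5 -15.   -9.7  -9.2] y [ 75.9 100.3]
   y 75 -15.4 -9.0
   y 80 -15.6 -9.2
   y 85 -15.7 -9.4
   y 90 -15.6 -9.3
   y 95 -15.5 -8.6
w4 x [11. 12. 17. 17.] y [79.  99.4]
   y 75 12.0 17.0
   y 80 12.0 17.0
   y 85 10.6 17.0
   y 90 10.6 17.0
   y 95 11.3 17.0
```

View pics/crop.png

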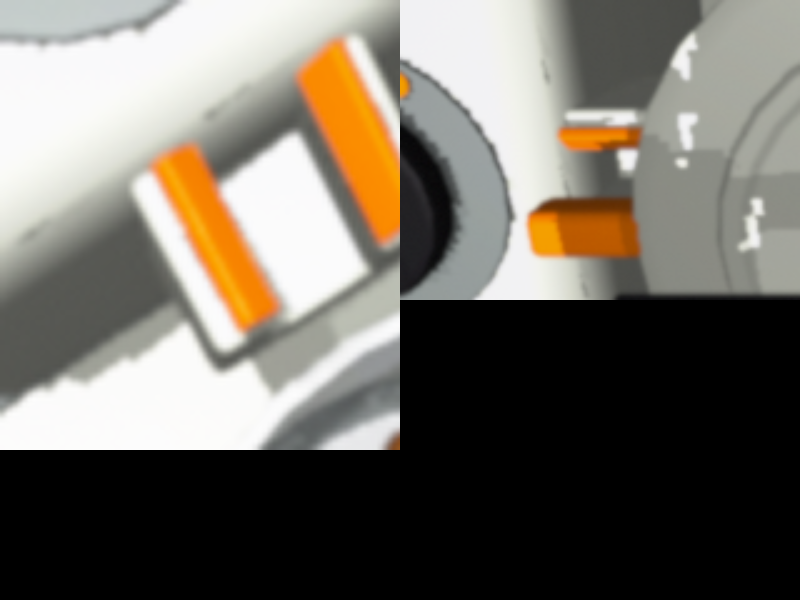

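```bash
python3 drive.py '[[0,0,0,0,0],[0,0,0,0,0]]' >/dev/null; python3 -c "
from cell import bot
from h import *
togo(bot,[475.3,-71,213],np.radians(86.5)-np.pi)"
```

```text
t 6.05 tcp [476.1 -74.  254.5] yaw_y -1.638 z [-0. -0. -1.] F [-0.1 -0.5 -0.8] grip 15.8 30.0 j [-0.4   0.02  1.88 -0.    1.24  1.24]
rows d [-1.  -3.  41.5] turn -0.006
```

```bash
python3 drive.py '[[0,-1,-3,0,-0.005],[0,-1,-3,10,-0.005],[0,-1,-3,18,-0.005],[0,-1,-3,24,-0.005],[0,-1,-3,28,-0.005],[0,-1,-3,32,-0.005],[0,-1,-3,35,-0.005],[0,-1,-3,35,-0.005]]';python3 -c "
from cell import bot
from h import *
togo(bot,[475.3,-71,213],np.radians(86.5)-np.pi)"
```

```text
clock: 6.72
eef_pos: [474.9, -69.4, 219.0]
eef_rot: [-0.0, 1.0, -0.03, -0.001]
force: [1.8, -0.7, -1.1]
grip_width: 15.5
grasp_force: 30.0
t 6.72 tcp [474.9 -69.4 219. ] yaw_y -1.631 z [-0.001  0.    -1.   ] F [ 1.8 -0.7 -1.1] grip 15.5 30.0 j [-0.39  0.06  1.92 -0.    1.16  1.24]
rows d [0.5 1.6 6. ] turn 0.001
```

```bash
python3 drive.py '[[0,0,0.5,2,0],[0,0,1,4,0],[0,0,1,5,0],[0,0,1,6,0],[0,0,1,7,0],[0,0,1,7,0],[0,0,1,7,0]]';python3 - <<'E'
from cell import bot
from h import *
state(bot);c=bot.get_calibration('wrist');im=bot.get_image('wrist');np.savez('cal_w5.npz',**c);cv2.imwrite('pics/w5.png',im[...,::-1])
E
```

```text
clock: 7.3
eef_pos: [475.1, -70.5, 212.7]
eef_rot: [-0.0, 1.0, -0.03, -0.0]
force: [-0.5, 0.5, -2.0]
grip_width: 16.1
grasp_force: 30.0
t 7.3 tcp [475.1 -70.5 212.7] yaw_y -1.631 z [-0.  0. -1.] F [-0.5  0.5 -2. ] grip 16.1 30.0 j [-0.4   0.07  1.92  0.    1.15  1.24]
```

View pics/w5.png

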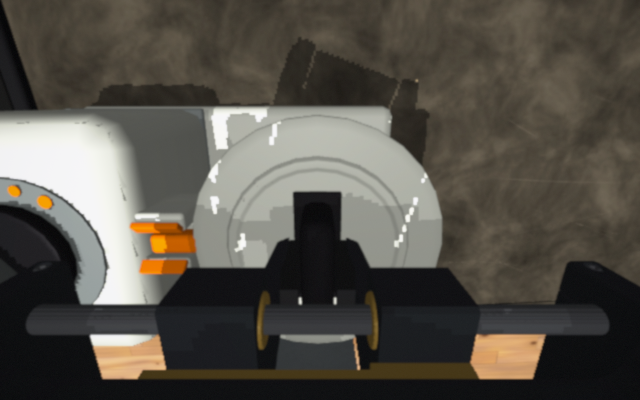

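The tab at (172,243) now sits between the lips at (157,227) and (164,266). I'll press lightly until the contact force shows.

```bash
python3 drive.py '[[0,0,0,1,0],[0,0,0,2,0],[0,0,0,2,0],[0,0,0,2,0]]'; python3 drive.py '[[0,0,0,1,0],[0,0,0,1,0]]'
```

```text
clock: 7.68
eef_pos: [475.3, -70.6, 211.5]
eef_rot: [0.0, 1.0, -0.03, 0.0]
force: [-2.3, 0.4, 5.4]
grip_width: 15.5
grasp_force: 30.0
clock: 7.85
eef_pos: [475.3, -70.6, 211.4]
eef_rot: [0.0, 1.0, -0.03, 0.0]
force: [-6.7, 1.8, 13.7]
grip_width: 16.0
grasp_force: 30.0
```

```bash
python3 drive.py '[[50,0,0,-1,0],[50,0,0,-1,0],[50,0,0,-1,0],[50,0,0,-1,0],[50,0,0,-1,0],[50,0,0,-1,0]]'; python3 drive.py '[[50,0,0,-15,0],[50,0,0,-45,0],[88,0,-30,-75,0],[88,0,-60,-75,0],[88,0,-60,-75,0],[88,0,-60,-75,0],[88,0,-60,-75,0],[88,0,-60,-75,0]]'
python3 - <<'E'
from cell import bot
from h import *
state(bot);c=bot.get_calibration('wrist');im=bot.get_image('wrist');np.savez('cal_w6.npz',**c);cv2.imwrite('pics/w6.png',im[...,::-1])
E
```

```text
clock: 8.35
eef_pos: [475.1, -70.5, 210.5]
eef_rot: [-0.0, 1.0, -0.03, -0.0]
force: [-1.4, 0.5, -0.7]
grip_width: 49.9
grasp_force: 0.0
clock: 9.02
eef_pos: [478.3, -11.3, 284.8]
eef_rot: [-0.0, 1.0, -0.03, -0.001]
force: [1.0, 0.2, -0.7]
grip_width: 87.1
grasp_force: 0.0
t 9.02 tcp [478.3 -11.3 284.8] yaw_y -1.632 z [-0.002  0.    -1.   ] F [ 1.   0.2 -0.7] grip 87.1 0.0 j [-0.27 -0.02  1.86 -0.    1.3   1.36]
```

View pics/w6.png

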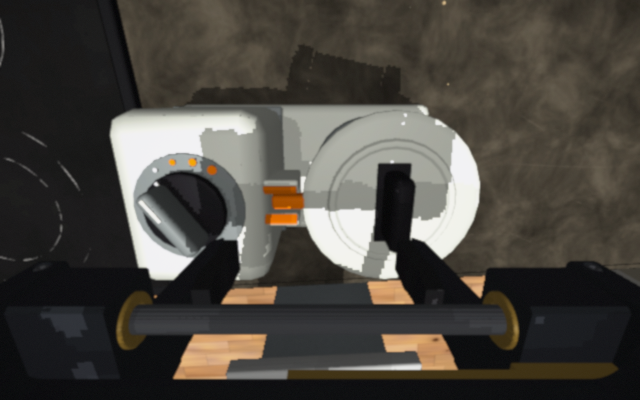

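Lid is on: disc centred near (392,193), tab at (288,201) between the lips. The dial bar runs from about (145,195) to (195,248).

```bash
python3 - <<'E'
from h import *
from cell import bot
c=np.load('cal_w6.npz');im=cv2.imread('pics/w6.png')[...,::-1].copy();h=cv2.cvtColor(im,cv2.COLOR_RGB2HSV)
m=orange(im);k,l,s,ce=cv2.connectedComponentsWithStats(m.astype(np.uint8))
for i in range(1,k):
    if s[i,4]>20:print(ce[i].round(1),s[i,4],'z140',onplane(c,ce[i],140).round(1),'z148',onplane(c,ce[i],149).round(1),'z152',onplane(c,ce[i],153).round(1))
pts=np.array([(303,193),(320,145),(345,120),(393,109),(440,124),(472,160),(480,200),(470,235)])
print('lid',[circ(onplane(c,pts,z)).round(1) for z in (140,143)])
# bar top: light grey in roi
g=cv2.cvtColor(im,cv2.COLOR_RGB2GRAY);roi=g[185:258:6,135:215:5];print(roi)
print('ends',[onplane(c,p,191).round(1) for p in [(147,193),(184,248)]])
pts=np.array([(185,153),(225,168),(243,195),(137,190),(136,215),(243,218)])
print('ring',[circ(onplane(c,pts,z)).round(1) for z in (152,156)])
E
python3 - <<'E'
import cv2
a=cv2.imread('pics/w6.png')[145:265,125:250]
cv2.imwrite('pics/crop6.png',cv2.resize(a,None,fx=4,fy=4,interpolation=cv2.INTER_CUBIC))
E
```

```text
[211.6 169.6] 54 z140 [[512.4  69.6]] z148 [[514.2  66.2]] z152 [[515.   64.7]]
[287.7 202.4] 329 z140 [[481.8  12.7]] z148 [[484.8  11.6]] z152 [[486.1  11.1]]
[282.6 218.5] 218 z140 [[468.   18.2]] z148 [[471.6  16.9]] z152 [[473.2  16.3]]
lid [array([474.8, -69. ,  73.5]), array([475.9, -68.3,  72.5])]
[[203 160 160 124 189  51  24  21  39  40  42  43  44  21  26  12]
 [159 160 135  46  45  45  43  28  18  39  40  43  44  22  23  24]
 [158 119 133  90  47  46  44  42  30  18  39  41  43  23  22  21]
 [151 232 170 145  91  48  44  43  43  31  17  38  41  33  20  20]
 [170 146 223 185 150  95  49  45  43  43  33  16  42  25  22  22]
 [228 158  72 208 214 154 105  49  44  43  43  37  17  19  19  20]
 [239 162 131  48 182 210 148 110  52  45  43  44  36  16  17  20]
 [236 238 158  59  44 146 169 162 114  56  44  44  43  38  14  18]
 [232 241 230 158  44  36 141 166 167 119  58  44  43  42  40  26]
 [228 240 242 231 157 103  34 135 165 170 112  53  45  44  42  34]
 [220 239 241 242 241 181 158 104 123 163 150  80  55  43  50  18]
 [167 235 241 242 242 242 241 189 160 140 161 127  95 111  18  16]
 [ 85 232 241 241 241 242 242 242 242 241 226 185  85  17  16  16]]
ends [array([[510.4,  92.9]]), array([[471.3,  77.7]])]
ring [array([486.5,  86.7,  42.2]), array([487.9,  84.8,  41.4])]
```

View pics/crop6.png

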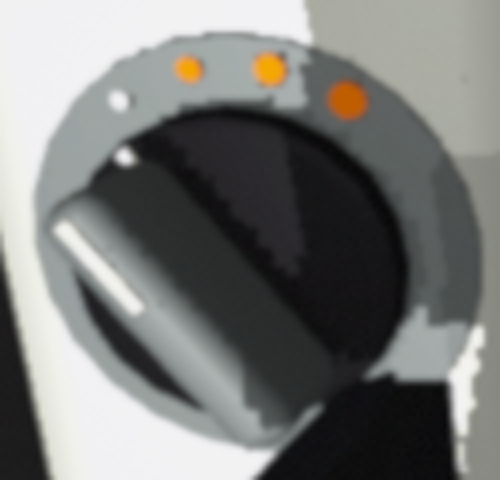

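```bash
python3 - <<'E'
from h import *
from cell import bot
c=np.load('cal_w6.npz')
a,b=onplane(c,[(143.75,198.75),(192.5,251.25)],191);print(a,b,np.linalg.norm(a-b),(a+b)/2,np.degrees(np.arctan2(*(a-b)[::-1])))
print(proj(c,[[485,86.7,191],[485,86.7,165]]))
# black disc at z~165 
pts=np.array([(102,190),(180,118),(225,107),(300,115),(370,165),(403,225),(405,290)])/4.+[125,145]
print([circ(onplane(c,pts,z)).round(1) for z in (160,165)])
togo(bot,[485,86,280],np.radians(30.9-90))
E
```

```text
[506.79572708  95.87129172] [468.6087874   72.50792982] 44.76705307793924 [487.70225724  84.18961077] 31.4589413633885
[[165.93338867 229.84198688]
 [183.29117558 215.13500557]]
[array([488. ,  84.2,  28.6]), array([489.7,  81.7,  27.9])]
t 9.07 tcp [478.4 -11.4 284.9] yaw_y -1.632 z [-0.002  0.    -1.   ] F [-0.4  1.   0.4] grip 87.8 0.0 j [-0.27 -0.02  1.86 -0.    1.3   1.36]
rows d [  0.6 -97.6   4.9] turn -0.601
```

```bash
python3 drive.py '[[88,0.5,-40,0,-0.12],[88,1.5,-75,0,-0.24],[88,1.5,-97.5,0,-0.36],[88,1.5,-97.5,0,-0.48],[88,1.5,-97.5,0,-0.6],[88,1.5,-97.5,0,-0.607],[88,1.5,-97.5,0,-0.607],[88,1.5,-97.5,0,-0.607]]'
python3 - <<'E'
from cell import bot
from h import *
togo(bot,[486,86,231],np.radians(-58.8));c=bot.get_calibration('wrist');im=bot.get_image('wrist');np.savez('cal_w7.npz',**c);cv2.imwrite('pics/w7.png',im[...,::-1])
E
```

```text
clock: 9.73
eef_pos: [486.1, 85.9, 285.4]
eef_rot: [-0.0, 0.963, 0.268, -0.0]
force: [0.2, -0.1, -0.3]
grip_width: 88.2
grasp_force: 0.0
t 9.73 tcp [486.1  85.9 285.4] yaw_y -1.029 z [-0.001 -0.    -1.   ] F [ 0.2 -0.1 -0.3] grip 88.2 0.0 j [-0.07  0.01  1.83 -0.    1.3   0.96]
rows d [-0.  -0.1 54.4] turn -0.002
```

View pics/w7.png

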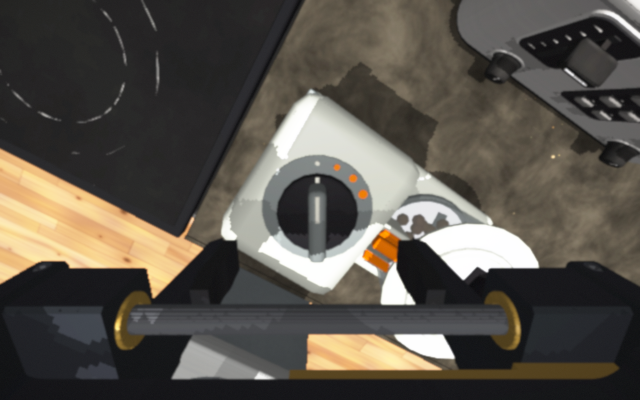

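The lid disc shows at about (460,290), with nuts visible at (425,215). That could be parallax through the clear bowl wall, so I'll check with a projection.

```bash
python3 - <<'E'
from h import *
c=np.load('cal_w7.npz')
print(proj(c,[[475.3,-70.6,142],[475.3,-70.6,40],[480.5,13,140]]))
pts=np.array([(538,262),(510,232),(470,224),(430,234),(400,258),(384,290)]);print([circ(onplane(c,pts,z)).round(1) for z in (140,143)])
print('bar',onplane(c,[(317,183),(317,262),(317,222)],191),'disc',circ(onplane(c,np.array([(318,177),(358,210),(277,210),(287,188),(347,188),(350,233),(284,232)]),165)),[onplane(c,p,153) for p in [(317,222)]])
im=cv2.imread('pics/w7.png',0);print(im[190:260:8,300:336:2])
E
```

```text
[[460.66218739 300.08404191]
 [422.45108601 247.16720132]
 [387.61568357 251.75730072]]
[array([478.5, -69.8,  70.4]), array([479.5, -67.2,  69.5])]
bar [[513.36540977 103.43573445]
 [466.19294942  75.03425139]
 [491.13620881  90.05202985]] disc [487.12411472  87.44625836  29.04867292] [array([[477.49118143,  81.93727487]])]
[[ 34  36  35  37  48  63  65  68  69  69  69  64  61  42  35  36  37  37]
 [ 35  33  35  38  70 100 113 136 193 188 131 113  98  63  33  36  35  36]
 [ 33  32  33  35  66 100 111 136 199 190 128 113  98  60  31  33  33  33]
 [ 27  28  26  29  61  99 111 135 196 187 130 112  97  54  29  28  27  27]
 [ 26  26  28  29  58  91  96 116 161 163 122  99  86  50  28  26  26  27]
 [ 25  26  25  29  55  85  94 100 103 104 103  98  84  45  27  27  27  27]
 [ 49  49  50  48  61  85  94  99 102 103 102  96  84  43  29  42  48  49]
 [ 79  49  46  47  59  85  93  99 101 102 101  95  84  54  46  45  52  84]
 [198 198 198 195 148 107 116 132 155 166 170 160 130 172 197 197 197 197]]
```

The lid's projected centre (460,300) matches, so it's still on. The bar is on the tool axis at column 317, vertical and aligned. Descending to grip.

```bash
python3 drive.py '[[88,0,0,35,0],[60,0,-0.5,50,0],[40,0,-0.5,54,0],[0,0,-0.5,54,0],[0,0,-0.5,54,0],[0,0,-0.5,54,0],[0,0,-0.5,54,0],[0,0,-0.5,54,0]]'
python3 drive.py '[[0,0,0,0,0],[0,0,0,0,0],[0,0,0,0,0],[0,0,0,0,0]]'
python3 drive.py '[[0,0,0,0,0.12],[0,0,0,0,0.24],[0,0,0,0,0.36],[0,0,0,0,0.36]]'
python3 -c "
from cell import bot
from h import *
state(bot);print(bot.get_obs()['ft_torque'])"
```

```text
clock: 10.45
eef_pos: [486.4, 87.0, 232.8]
eef_rot: [0.0, 0.963, 0.27, 0.001]
force: [0.2, -0.6, 0.3]
grip_width: 43.2
grasp_force: 0.0
clock: 10.78
eef_pos: [485.9, 87.0, 231.8]
eef_rot: [0.0, 0.963, 0.27, 0.0]
force: [0.3, 0.6, 0.3]
grip_width: 16.8
grasp_force: 0.0
clock: 11.12
eef_pos: [486.1, 86.7, 231.8]
eef_rot: [0.0, 0.996, 0.091, 0.0]
force: [0.9, -1.9, 0.4]
grip_width: 12.0
grasp_force: 30.0
t 11.12 tcp [486.1  86.7 231.8] yaw_y -1.388 z [ 0.001 -0.001 -1.   ] F [ 0.9 -1.9  0.4] grip 12.0 30.0 j [-0.06  0.08  1.88 -0.    1.19  1.32]
[-0.2398006  -0.07268884 -0.03697442]
```

```bash
python3 drive.py '[[0,0,0,0,0],[0,0,0,0,0],[0,0,0,0,0.1],[0,0,0,0,0.2],[0,0,0,0,0.3],[0,0,0,0,0.4],[0,0,0,0,0.4]]'
python3 -c "
from cell import bot
from h import *
state(bot);print(bot.get_obs()['ft_torque'])"
```

```text
clock: 11.7
eef_pos: [486.1, 87.0, 231.8]
eef_rot: [-0.0, 0.994, -0.107, 0.0]
force: [1.9, -1.5, -1.3]
grip_width: 11.5
grasp_force: 30.0
t 11.7 tcp [486.1  87.  231.8] yaw_y -1.785 z [ 0.001 -0.    -1.   ] F [ 1.9 -1.5 -1.3] grip 11.5 30.0 j [-0.06  0.08  1.88  0.    1.19  1.72]
[-0.15611167 -0.28876076  0.08134007]
```

```bash
python3 drive.py '[[0,0,0,0,0.1],[0,0,0,0,0.2],[0,0,0,0,0.3],[0,0,0,0,0.4],[0,0,0,0,0.46],[0,0,0,0,0.46],[0,0,0,0,0.46],[0,0,0,0,0.46]]'
python3 drive.py '[[0,0,0,0,0],[0,0,0,0,0],[0,0,0,0,0],[0,0,0,0,0],[0,0,0,0,0],[0,0,0,0,0],[0,0,0,0,0],[0,0,0,0,0]]'
python3 - <<'E'
from cell import bot
from h import *
state(bot);print(bot.get_obs()['ft_torque']);c=bot.get_calibration('wrist');im=bot.get_image('wrist');np.savez('cal_w8.npz',**c);cv2.imwrite('pics/w8.png',im[...,::-1])
E
```

```text
clock: 12.37
eef_pos: [486.2, 87.2, 231.8]
eef_rot: [-0.0, 0.945, -0.328, 0.0]
force: [4.9, 1.4, -3.8]
grip_width: 12.0
grasp_force: 30.0
clock: 13.03
eef_pos: [486.2, 87.3, 231.8]
eef_rot: [-0.0, 0.944, -0.329, 0.0]
force: [5.1, 2.0, -2.4]
grip_width: 11.4
grasp_force: 30.0
t 13.03 tcp [486.2  87.3 231.8] yaw_y -2.241 z [ 0.001  0.001 -1.   ] F [ 5.1  2.  -2.4] grip 11.4 30.0 j [-0.06  0.08  1.88  0.    1.19  2.18]
[ 0.35403453 -0.75250231  0.20065881]
```

View pics/w8.png

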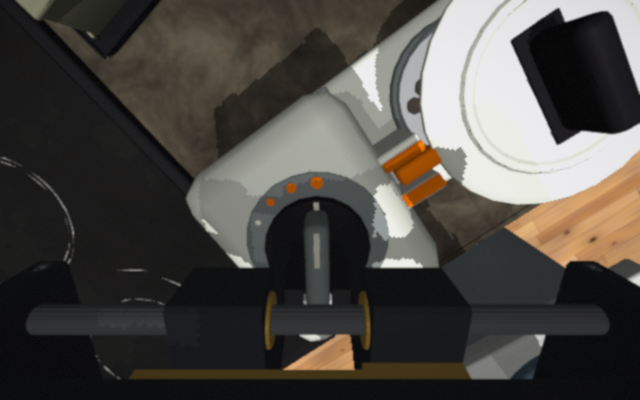

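The pointer at (316,205) lines up with the third mark at (317,182), the torque is 0.20 N m as expected, and the lid is still on.

```bash
python3 -c "
from cell import bot
print(bot.hand_in())"
```

```text
the job is handed in; nothing more can be done
None
```

I put the lid on with its tab in the slot and let it go, then turned the dial to its third click, still gripped when I handed the job in at about 13 s; hand-in returned no verdict, and the last picture showed the lid on and the pointer at the third mark.

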